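# Close and pin the tube clamp of a blood mixer

### The job

The mixer's tube clamp is loaded with four blood tubes: swing its red hinged jaw shut, then take the black-knobbed locking pin from the teal rack and push it down through the aligned holes of the lugs until its collar rests on the top lug. Then pinch the two closed jaws together between the fingers to take up the play, and finish while still holding them squeezed fully shut, so that I can clip the pin from below. Leave the tubes, the kidney dish and the sharps bin as they are.

Things in the scene. Friction and masses are not known exactly. Their poses are not given: they have to be found in the camera images.
- gate (a joint): hinged jaw of the mixer's clamp, a red-anodised bar on a vertical hinge; value = opening angle in rad, 0 fully shut against the fixed jaw, starts 0.5 to 1.0 open with its free end swung out to the mixer's -x side (towards the robot). The hinge is slightly stiff (0.06 N m): the jaw stays where it is left. It is shut by pushing its outer face. The pin passes if the jaw is within about 0.02 of shut
- hinge_axis (a point): point on the vertical hinge axis, level with the top of the jaws (132 mm above the table). Axes are the mixer's (+x away from the robot, z up). With the jaw shut, the jaws run from here along -y for 185 mm. Mixer: blue housing 170 (x) by 300 (y) mm, 60 mm high, its centre 75 mm along -y from here; a dark carriage on it reaches 70 mm above the table, the tubes' caps 156 mm
- gate_face (a point): white patch on the outer face of the hinged jaw, half-way up it (110 mm above the table), 137 mm from the hinge axis along the jaw. Axes turn with the jaw and equal the mixer's when it is shut; the outward normal of the face is -x, the jaw's free end lies to -y. The outer face is 44 mm high (88 to 132 mm above the table), 23 mm from the plane through the hinge axis in which the jaws meet, and reaches from 8 to 158 mm from the hinge axis
- top_lug_hole (a point): centre of the mouth of the hole in the top lug at the free end of the fixed jaw, on its upper face (126 mm above the table), 173 mm along -y from the hinge axis. Axes are the mixer's. Three lugs stacked, fixed - hinged - fixed, with vertical holes 11 mm wide that line up when the jaw is shut; the lowest ends 34 mm below this point. Lugs measure 26 mm along y and reach 23 mm either side in x
- jaw_top (a point): level with the top of the jaws (132 mm above the table), in the meeting plane of the closed jaws, 36 mm along +y from the pin hole: the clear stretch between pin and tubes where the jaws can be pinched from above. Axes are the mixer's. The closed jaws are 46 mm thick together here (outer faces at 23 mm to either side in x: fixed jaw +x, hinged jaw -x); the fixed jaw goes down to 70 mm above the table, the hinged one to 88 mm
- fixed_jaw: the bare aluminium fixed jaw with the top and the bottom lug, one rigid part with the mixer; origin and axes are the mixer's (origin on the table under the middle of the housing, 75 mm along -y from the hinge axis)
- pin_knob (a point): centre of the black knob (20 mm thick, 26 mm tall) of the loose locking pin; z along the pin, up. The pin stands upright in a hole of the rack, hanging by its collar; 55 to 90 g. From the tip up: 9 mm tapered nose, 8 mm steel shank, collar 24 mm wide with its underside 45 mm above the tip, thin neck, knob centre 70 mm above the tip, top 83 mm
- pin_tip (a point): tip (lower end) of the locking pin
- pin_collar (a point): centre of the underside of the pin's collar, 45 mm above its tip; when home it lies on the upper face of the top lug, at the hole
- rack: teal tube rack, 78 (x) by 232 (y, its long side) by 65 mm high, origin under its centre; stays put. 3 by 10 holes at 22 mm pitch; the pin and three tubes stand in its middle row 66 mm apart, in any order
- load0_mid (a point): loose blood tube, 13 mm thick with a 16 mm lilac cap, 84 mm tall; point at its centre; stands in the clamp's sockets, leave in place
- load1_mid (a point): loose blood tube, 13 mm thick with a 16 mm lilac cap, 84 mm tall; point at its centre; stands in the clamp's sockets, leave in place
- load2_mid (a point): loose blood tube, 13 mm thick with a 16 mm lilac cap, 84 mm tall; point at its centre; stands in the clamp's sockets, leave in place
- load3_mid (a point): loose blood tube, 13 mm thick with a 16 mm lilac cap, 84 mm tall; point at its centre; stands in the clamp's sockets, leave in place
- tube0_mid (a point): loose blood tube, 13 mm thick with a 16 mm lilac cap, 84 mm tall; point at its centre; stands in the rack, cap top 89 mm above the table; leave
- tube1_mid (a point): loose blood tube, 13 mm thick with a 16 mm lilac cap, 84 mm tall; point at its centre; stands in the rack, cap top 89 mm above the table; leave
- tube2_mid (a point): loose blood tube, 13 mm thick with a 16 mm lilac cap, 84 mm tall; point at its centre; stands in the rack, cap top 89 mm above the table; leave
- dish: steel kidney dish, 250 by 130 by 42 mm, lies loose on the table; origin under its middle; leave
- bin: small yellow sharps bin with red lid, 146 mm wide, about 220 mm high with its raised flap; origin under its centre; loose, leave

How it is judged:
By the outcome, as a careful person would: the job done as asked, in the order asked, and still so for the second after the job is handed in, while the arm keeps its last pose, push and grip.
It also fails if it takes over 64 s, if anything falls off the work surface, if the arm or the gripper's body presses on something with over 40 N, if the wrist force passes 120 N, or if a joint passes its speed limit or range.

### The arm

A 6-joint arm with a two-finger parallel gripper is mounted at the origin on the work surface. World frame = base frame: x ahead of the robot, y to its left, z up, the work surface at z = 0. Lengths are in mm, angles in rad, forces in N, time in s.
With the tool pointing down it reaches from about 400 to 925 mm from the base axis. Payload 12.5 kg.
Tool frame: the origin (TCP) lies on the mounting face of the last link; the fingertips stand 190 mm ahead of it and the grasp point (between the pads) lies 171 mm ahead of it; z points along the fingers, y is the direction in which the jaws open and shut (so a half turn about z gives the same grasp; the last joint's range is limited). The gripper opens to 95 mm and grips with 3 to 60 N. Pads are 20 mm wide; open, the fingers measure 119 mm over their backs; the gripper's body (75 mm by 180 mm) begins 59 mm behind the grasp point.
Start: joints at [-1.453, 0.491, 1.559, -0, 1.092, -0.106], TCP at [138.73, -609.409, 404.761] pointing down, gripper open.
Joint ranges: [-3.1, 3.1], [-0.84, 2.19], [0.05, 2.79], [-1.13, 4.28], [0.06, 2.93], [-2.69, 2.69]. Speed limits (rad/s): [2.22, 2.22, 2.79, 3.14, 3.14, 3.14].

### API

Orientations are given as a unit quaternion [w, x, y, z].
In Python, from bench import robot gives the robot as it stands.
- The arm moves only by the tool play_rows, never from a script. Its argument "plan" is a list of rows, each a list of 3 entries, a list of its own where there are three numbers: the shift along the tool's x, y, z normalised to -1 to 1, where 1 is 0.1 m, then the turn, a rotation vector about the tool's x, y, z normalised to -1 to 1, where 1 is pi/2 rad, then the gripper command: -1 is shut, 1 is fully open, values between are in proportion. In form: [[[dx, dy, dz], [wx, wy, wz], claw], ...]. A call has exactly 5 rows; each row is the pose to reach, as a shift and turn from the pose measured when the call began, along the tool's axes at that moment; what a row does not reach only later rows make up. A row lasts 1/8 s, in which the tool goes at most 62.5 mm and 10.7 degrees, less where a joint would pass 70% of its speed; a pose out of reach is approached as far as the arm can. A call with a number of a shift or a turn outside -1 to 1 is refused whole. A call with a gripper value outside its range is refused whole. The fingers move at their own pace and stop on an object; "force" is the grip in N (left out, the last holds). Time passes only in rows, so rows that repeat a pose let the fingers close, or fill a call up. It gives the time, the measured TCP pose, the force and the opening at its end, in the units of the state.
- robot.get_state(): the state, without advancing time (a new reading comes with each control period).
- robot.grab_frame(name): name is "scene" or "top"; returns a dict with "color" (420x560x3 uint8, red, green, blue), "z_map" (420x560 float32, mm along the optical axis (not along the pixel's ray), 0 where there is no reading), "mtx" (3x3 intrinsics, pixels), "dist_coeffs" ([k1, k2, p1, p2, k3] as OpenCV has them; the pictures are not rectified), "view" (4x4, takes a point from world to camera coordinates). Camera axes: x right, y down, z forward; pixel columns grow to the right and rows downward; lengths in mm; the calibration is good to about 2 mm. A picture is of the moment at which its call begins.
- robot.hand_in(): hands the job in, once; it reports no verdict.
The state is a dict: "time_s": time; "qpos": joint angles; "dq": joint speeds; "joint_torque": joint torques, N m; "position": TCP position; "eef_rot": TCP orientation; "ft_force": force on the tool from outside, world axes, zero at the start; "torque": the same for the moment, N m; "opening": finger opening in mm.
Only numpy, scipy, OpenCV 4.12 (cv2) and the standard library are available. Lean on these libraries where they do the work, as an engineer would, in place of code of your own. Each camera call takes 0.05 s, during which the arm holds its last target. There are 200 camera calls.

## Working session

There is one attempt and no reset: what is moved stays moved. The work goes in short steps, Python scripts to look and compute and a tool call to move; the robot and the scene stay as the last step left them, time stands still between calls to the robot, and variables do not carry over. Pictures are saved under pics/ and viewed, about 8 in all and at most 12, crops included, and the job is handed in when it is done.

Besides the shell and the picture viewer there is one more tool, called after "Call:" as name([rows], argument=value, ...), one row to a line, values as JSON. play_rows: Moves the arm, as the interface text tells. Its arguments: {"type":"object","properties":{"plan":{"type":"array"},"force":{"type":"number"}},"required":["plan"]}

```bash
ls; mkdir -p pics; python3 - <<'E'
from bench import robot
import cv2,numpy as np
s=robot.get_state();print(s)
for n in("scene","top"):
    f=robot.grab_frame(n);cv2.imwrite(f"pics/{n}0.png",f["color"][:,:,::-1]);np.savez(f"{n}0.npz",**f)
    print(n,f["mtx"],f["dist_coeffs"],f["view"].round(3).tolist())
E
```

```text
pics
{'time_s': 0.0, 'qpos': array([-1.45262745e+00,  4.91565446e-01,  1.55945990e+00, -1.02394558e-05,
        1.09169745e+00, -1.05618319e-01]), 'dq': array([ 0.00021687,  0.00034373,  0.00056487, -0.00142887, -0.00016734,
        0.00024264]), 'joint_torque': array([ 1.09774610e-03, -6.12643933e+01, -2.58184719e+01,  6.92094094e-02,
        4.81515401e-02, -1.11647503e-04]), 'position': array([ 138.70860681, -609.37781263,  404.15437309]), 'eef_rot': array([-5.65028490e-04,  9.93746018e-01,  1.11662587e-01, -8.08781464e-06]), 'ft_force': array([0.11117394, 0.13633435, 0.33445407]), 'torque': array([-0.02577772, -0.07279308, -0.03165792]), 'opening': 95.10862974560973}
scene [[423.04780978   0.         277.39890461]
 [  0.         423.04780978 212.43056753]
 [  0.           0.           1.        ]] [-0.09249683  0.          0.          0.          0.        ] [[-0.009, 1.0, -0.002, -11.362], [0.738, 0.005, -0.675, -290.36], [-0.675, -0.007, -0.738, 1441.077], [0.0, 0.0, 0.0, 1.0]]
top [[416.95679032   0.         281.04835788]
 [  0.         416.95679032 206.16500157]
 [  0.           0.           1.        ]] [0.00433023 0.         0.         0.         0.        ] [[0.004, -1.0, -0.015, 37.02], [-0.982, -0.001, -0.19, 482.347], [0.19, 0.016, -0.982, 948.559], [0.0, 0.0, 0.0, 1.0]]
```

View pics/scene0.png

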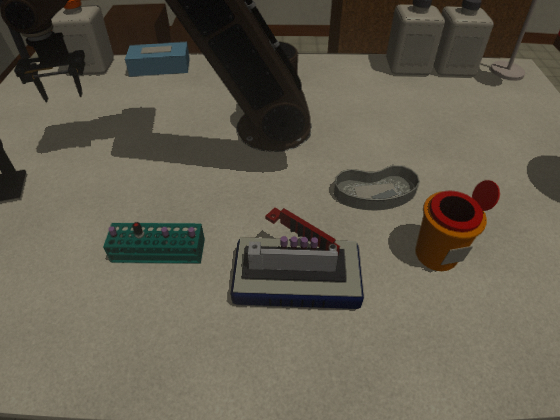

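View pics/top0.png

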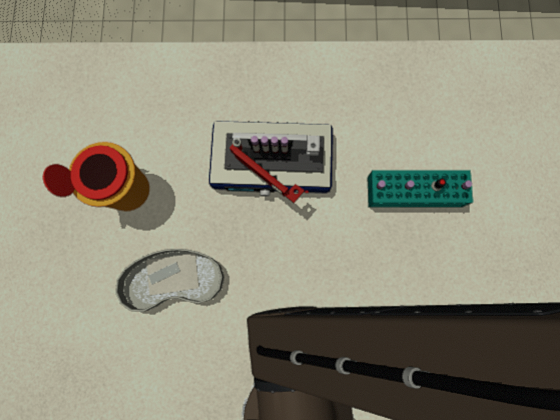

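The scene view (from opposite the robot) has the rack at (155,243), the pin's dark knob at (137,229) and the mixer at (298,270). In the top view the jaw hinge is near (236,143), the red free lug at (295,192), the fixed lug hole at (313,145) and the pin at (440,184).

```bash
cat > h.py <<'E'
import numpy as np,cv2
from bench import robot
from scipy.spatial.transform import Rotation as R
def load(n): return dict(np.load(n))
def ray(f,uv):
    n=cv2.undistortPoints(np.array([[uv]],float),f["mtx"],f["dist_coeffs"])[0,0]
    V=f["view"];d=V[:3,:3].T@np.r_[n,1];c=-V[:3,:3].T@V[:3,3];return c,d
def onz(f,uv,z):
    c,d=ray(f,uv);return (c+d*(z-c[2])/d[2]).round(1)
def tri(a,b):
    (c1,d1),(c2,d2)=a,b
    t=np.linalg.lstsq(np.c_[d1,-d2],c2-c1,rcond=None)[0]
    p,q=c1+t[0]*d1,c2+t[1]*d2;return ((p+q)/2).round(1),round(np.linalg.norm(p-q),1)
def proj(f,p):
    V=f["view"];return cv2.projectPoints(np.array([p],float),cv2.Rodrigues(V[:3,:3])[0],V[:3,3],f["mtx"],f["dist_coeffs"])[0].ravel().round(1)
def crop(f,x,y,w,h,s,name): cv2.imwrite(f"pics/{name}.png",cv2.resize(np.ascontiguousarray(f["color"][y:y+h,x:x+w,::-1]),None,fx=s,fy=s,interpolation=cv2.INTER_CUBIC))
def st():
    s=robot.get_state();r=R.from_quat(s["eef_rot"],scalar_first=True)
    print("t%.2f"%s["time_s"],"tcp",s["position"].round(1),"open %.1f"%s["opening"],"F",s["ft_force"].round(1),"q",s["qpos"].round(2));print(r.as_matrix().round(3).tolist());return s,r
E
python3 - <<'E'
from h import *
t=load("top0.npz");s=load("scene0.npz")
crop(t,200,110,140,110,5.5,"topc")
a=np.zeros((600,800,3),np.uint8)
c1=cv2.resize(np.ascontiguousarray(s["color"][200:310,225:370,::-1]),None,fx=5,fy=5,interpolation=cv2.INTER_CUBIC)
cv2.imwrite("pics/scc.png",c1)
hs=cv2.cvtColor(t["color"],cv2.COLOR_RGB2HSV)
m=((hs[...,0]>75)&(hs[...,0]<95)&(hs[...,1]>120)).astype(np.uint8)
m=cv2.morphologyEx(m,cv2.MORPH_CLOSE,np.ones((9,9)))
c=max(cv2.findContours(m,0,2)[0],key=cv2.contourArea)
print("rack",cv2.minAreaRect(c),[onz(t,p,65).tolist() for p in cv2.boxPoints(cv2.minAreaRect(c))])
# housing top
hh=((t["color"].min(2)>120)).astype(np.uint8)
g=t["color"][160,214],t["color"][200,260];print(g)
crop(t,362,160,120,55,6.5,"rackc")
E
```

```text
rack ((420.0, 188.5), (35.0, 104.0), 90.0) [[563.8, -168.2, 65.0], [563.5, -412.9, 65.0], [479.4, -405.9, 65.0], [479.2, -165.2, 65.0]]
(array([183, 183, 160], dtype=uint8), array([175, 170, 150], dtype=uint8))
```

View pics/topc.png

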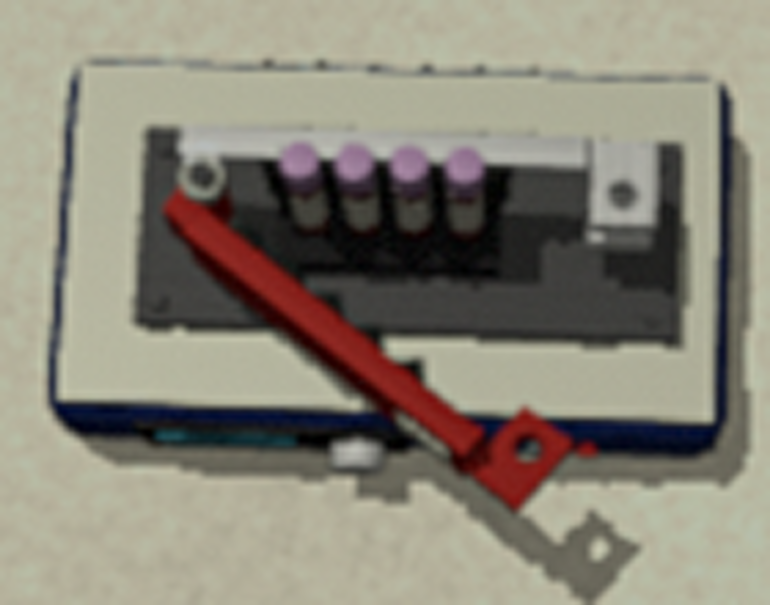

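View pics/scc.png

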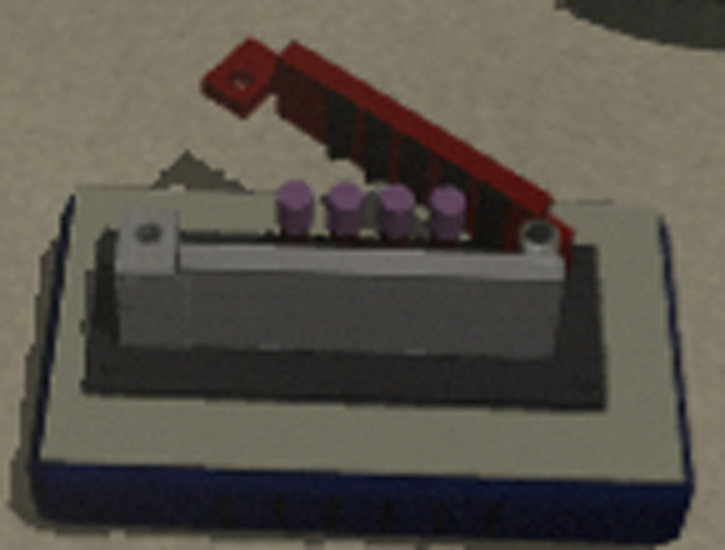

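View pics/rackc.png

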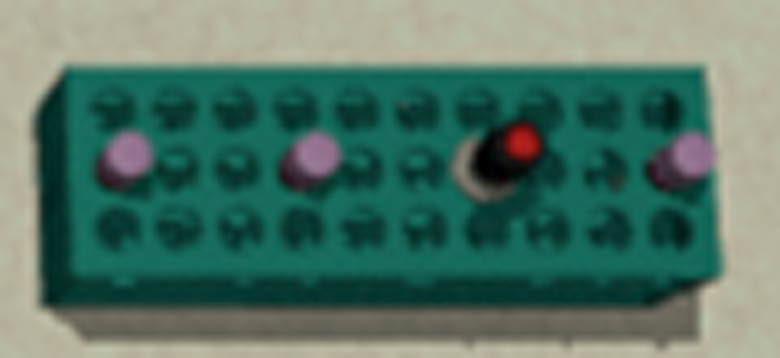

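Crops: top view has the lug hole at crop (623,194), hinge at (202,176), and red lug hole at (528,447). The scene crop has the lug hole at (149,233) and hinge at (538,234). In the rack crop, the pin's red top is at (522,143) and caps at (129,155), (316,155), (692,156).

```bash
python3 - <<'E'
from h import *
t=load("top0.npz");s=load("scene0.npz")
T=lambda X,Y:(200+(X+.5)/5.5-.5,110+(Y+.5)/5.5-.5)
S=lambda X,Y:(225+(X+.5)/5-.5,200+(Y+.5)/5-.5)
K=lambda X,Y:(362+(X+.5)/6.5-.5,160+(Y+.5)/6.5-.5)
for n,a,b,z in[("lug",T(623,194),S(149,233),126),("hinge",T(202,176),S(538,234),132),("redlug",T(528,447),S(241,79),115)]:
    print(n,onz(t,a,z),onz(s,b,z),tri(ray(t,a),ray(s,b)))
print("housing",[onz(t,T(*p),60).tolist() for p in[(78,62),(722,82),(716,424),(55,404)]])
print("housing scene",[onz(s,S(*p),60).tolist() for p in[(75,188),(660,207),(690,484),(38,463)]])
print("jaw",onz(t,T(168,207),132),onz(t,T(478,440),132), "inner",onz(t,T(188,190),132),onz(t,T(490,422),132))
print("bar fixed",onz(t,T(180,128),132),onz(t,T(587,140),132),"scene",onz(s,S(180,270),132),onz(s,S(558,278),132))
print("knob top",onz(t,K(522,143),103)); print("caps",[onz(t,K(*p),89).tolist() for p in[(129,155),(316,155),(692,156)]])
# scene knob
hs=cv2.cvtColor(s["color"],cv2.COLOR_RGB2HSV)[210:265,100:210]
c=s["color"][210:265,100:210].astype(int)
rd=(c[...,0]>60)&(c[...,0]>2*c[...,1]);ys,xs=np.nonzero(rd);print("red px scene",len(xs),xs.mean()+100 if len(xs) else 0,ys.mean()+210 if len(xs) else 0)
if len(xs): print(onz(s,(xs.mean()+100,ys.mean()+210),103),tri(ray(t,K(522,143)),ray(s,(xs.mean()+100,ys.mean()+210))))
for n,x,y in[("caps",0,0)]:
    pu=(hs[...,0]>125)&(hs[...,0]<165)&(hs[...,1]>40)
    k,l,stt,ce=cv2.connectedComponentsWithStats(pu.astype(np.uint8));
    for i in range(1,k): print(stt[i],(ce[i]+[100,210]).round(1),onz(s,ce[i]+[100,210],84))
print([onz(t,K(*p),65).tolist() for p in[(68,68),(703,68),(718,278),(72,278)]])
E
```

```text
lug [607.6 -34.4 126. ] [610.4 -34.1 126. ] (array([608.5, -34.4, 123.5]), np.float64(0.3))
hinge [613.6 137.8 132. ] [614.5 137.4 132. ] (array([613.8, 137.7, 131.1]), np.float64(0.4))
redlug [503.9   4.6 115. ] [508.3   4.9 115. ] (array([504.8,   4.7, 111.1]), np.float64(0.3))
housing [[693.0, 203.8, 60.0], [682.8, -83.1, 60.0], [526.8, -77.5, 60.0], [535.7, 208.5, 60.0]]
housing scene [[531.4, -76.9, 60.0], [541.6, 209.6, 60.0], [697.6, 205.1, 60.0], [688.4, -82.7, 60.0]]
jaw [600.3 151.4 132. ] [502.8  24.8 132. ] inner [607.6 143.4 132. ] [510.2  20.1 132. ]
bar fixed [634.3 147.3 132. ] [628.7 -19.6 132. ] scene [635.2 -19.3 132. ] [638.5 144.2 132. ]
knob top [ 528.1 -326.1  103. ]
caps [[527.4, -193.1, 89.0], [527.4, -258.9, 89.0], [527.0, -390.5, 89.0]]
red px scene 11 135.63636363636363 224.0909090909091
[ 528.1 -326.4  103. ] (array([ 528.2, -326.2,  103. ]), np.float64(0.2))
[ 9 17  7  9 41] [112.  230.5] [ 533.  -389.7   84. ]
[61 17  7  9 42] [164.4 231. ] [ 533.1 -258.7   84. ]
[88 17  7  9 43] [191.3 231.1] [ 533.  -192.5   84. ]
[[566.1, -177.9, 65.0], [565.9, -407.7, 65.0], [488.0, -406.7, 65.0], [487.9, -176.3, 65.0]]
```

Call:
play_rows([
  [[0.25,-0.15,0],[0,0,-0.1],-1],
  [[0.5,-0.3,0],[0,0,-0.2],-1],
  [[0.75,-0.45,0],[0,0,-0.3],-1],
  [[0.95,-0.6,0],[0,0,-0.4],-1],
  [[0.95,-0.6,0],[0,0,-0.5],-1],
], force=20)

```text
time_s: 0.72
position: [219.1, -528.6, 404.2]
eef_rot: [-0.001, 0.874, 0.486, 0.0]
ft_force: [0.7, 0.0, 0.2]
opening: 50.8
```

Call:
play_rows([
  [[0.25,0.1,0],[0,0,-0.1],-1],
  [[0.5,0.2,0],[0,0,-0.2],-1],
  [[0.75,0.3,0],[0,0,-0.3],-1],
  [[0.9,0.36,0],[0,0,-0.336],-1],
  [[0.9,0.36,0],[0,0,-0.336],-1],
])

```text
time_s: 1.35
position: [297.6, -470.8, 404.2]
eef_rot: [-0.001, 0.717, 0.697, 0.001]
ft_force: [-0.1, 0.0, -0.7]
opening: 2.5
```

```bash
cat >> h.py <<'E'
MX=np.array([.9994,-.034,0]);MY=np.array([.034,.9994,0]);HG=np.array([614.2,137.6,0])
def mix(x,y,z): return HG+x*MX+y*MY+[0,0,z]
RT=R.from_matrix(np.c_[MY,MX,[0,0,-1]])
def go(p):
    s,r=st();print("target",np.round(p,1),"shift",(r.inv().apply(p-s["position"])/100).round(3),"turn",((r.inv()*RT).as_rotvec()/(np.pi/2)).round(3))
E
python3 -c "
from h import *
go(mix(-140,-90,404))"
```

```text
t1.35 tcp [ 297.6 -470.8  404.2] open 2.5 F [-0.1  0.  -0.7] q [-1.13  0.4   1.73  0.    1.02 -1.1 ]
[[0.028, 1.0, -0.0], [1.0, -0.028, 0.002], [0.002, -0.0, -1.0]]
target [471.2  52.4 404. ] shift [5.277 1.592 0.012] turn [-0.    -0.001  0.004]
```

Call:
play_rows([
  [[0.3,0.16,0],[0,0,0],-1],
  [[0.6,0.32,0],[0,0,0],-1],
  [[0.9,0.48,0],[0,0,0],-1],
  [[1,0.53,0],[0,0,0],-1],
  [[1,0.53,0],[0,0,0],-1],
])

```text
time_s: 1.98
position: [353.2, -372.6, 404.5]
eef_rot: [-0.001, 0.717, 0.697, 0.0]
ft_force: [0.2, 0.1, -0.7]
opening: 0.3
```

Call:
play_rows([
  [[0.3,0.16,0],[0,0,0],-1],
  [[0.6,0.32,0],[0,0,0],-1],
  [[0.9,0.48,0],[0,0,0],-1],
  [[1,0.53,0],[0,0,0],-1],
  [[1,0.53,0],[0,0,0],-1],
])

```text
time_s: 2.6
position: [408.9, -274.7, 404.6]
eef_rot: [-0.001, 0.717, 0.697, 0.0]
ft_force: [-0.0, 0.2, 0.5]
opening: 0.5
```

Call:
play_rows([
  [[0.3,0.16,0],[0,0,0],-1],
  [[0.6,0.32,0],[0,0,0],-1],
  [[0.9,0.48,0],[0,0,0],-1],
  [[1,0.53,0],[0,0,0],-1],
  [[1,0.53,0],[0,0,0],-1],
])

```text
time_s: 3.22
position: [464.7, -176.9, 404.6]
eef_rot: [-0.001, 0.717, 0.697, 0.0]
ft_force: [0.1, -0.2, 0.4]
opening: 0.2
```

Call:
play_rows([
  [[0.3,0,0],[0,0,0],-1],
  [[0.6,0,0],[0,0,0],-1],
  [[0.9,0,0],[0,0,0],-1],
  [[1,0,0],[0,0,0],-1],
  [[1,0,0],[0,0,0],-1],
])

```text
time_s: 3.85
position: [467.4, -77.5, 404.8]
eef_rot: [-0.0, 0.717, 0.697, 0.0]
ft_force: [-0.8, -0.4, 0.1]
opening: 0.5
```

Call:
play_rows([
  [[0.3,0,0],[0,0,0],-1],
  [[0.6,0,0],[0,0,0],-1],
  [[0.9,0,0],[0,0,0],-1],
  [[1,0,0],[0,0,0],-1],
  [[1,0,0],[0,0,0],-1],
])

```text
time_s: 4.47
position: [470.4, 21.9, 404.8]
eef_rot: [-0.0, 0.717, 0.697, 0.0]
ft_force: [-0.0, -1.4, 0.4]
opening: 0.6
```

```bash
python3 -c "
from h import *
go(mix(-140,-90,290))"
```

```text
t4.47 tcp [470.4  21.9 404.8] open 0.6 F [-0.  -1.4  0.4] q [-0.09  0.27  1.92  0.    0.95 -0.07]
[[0.027, 1.0, -0.0], [1.0, -0.027, 0.001], [0.0, -0.0, -1.0]]
target [471.2  52.4 290. ] shift [3.050e-01 1.000e-03 1.148e+00] turn [-0.    -0.     0.004]
```

Call:
play_rows([
  [[0.15,0,0.2],[0,0,0.004],-1],
  [[0.305,0,0.4],[0,0,0.004],-1],
  [[0.305,0,0.7],[0,0,0.004],-1],
  [[0.305,0,1],[0,0,0.004],-1],
  [[0.305,0,1],[0,0,0.004],-1],
])

```text
time_s: 5.1
position: [471.2, 51.3, 303.5]
eef_rot: [-0.002, 0.719, 0.695, -0.001]
ft_force: [0.6, -1.1, 0.2]
opening: 0.4
```

Call:
play_rows([
  [[0,0,0.08],[0,0,0],-1],
  [[0,0,0.15],[0,0,0],-1],
  [[0,0.06,0.15],[0,0,0],-1],
  [[0,0.13,0.15],[0,0,0],-1],
  [[0,0.2,0.15],[0,0,0],-1],
])

```text
time_s: 5.72
position: [491.8, 50.6, 288.7]
eef_rot: [-0.001, 0.719, 0.695, -0.001]
ft_force: [0.2, -0.9, -0.5]
opening: 0.5
```

Call:
play_rows([
  [[-0.02,0.06,0],[0,0,0],-1],
  [[-0.05,0.12,0],[0,0,0],-1],
  [[-0.08,0.18,0],[0,0,0],-1],
  [[-0.1,0.24,0],[0,0,0],-1],
  [[-0.12,0.3,0],[0,0,0],-1],
])

```text
time_s: 6.35
position: [521.8, 37.4, 288.6]
eef_rot: [-0.001, 0.719, 0.695, -0.001]
ft_force: [-0.7, 0.4, -0.7]
opening: 0.4
```

```bash
python3 -c "
from h import *
go(mix(-35,-120,290))
t=robot.grab_frame('top');crop(t,200,90,150,130,5,'push1')"
```

```text
t6.35 tcp [521.8  37.4 288.6] open 0.4 F [-0.7  0.4 -0.7] q [-0.05  0.51  1.93  0.    0.71 -0.02]
[[0.035, 0.999, -0.003], [0.999, -0.035, 0.0], [0.0, -0.003, -1.0]]
target [575.1  18.9 290. ] shift [-0.167  0.54  -0.016] turn [-0.002 -0.    -0.   ]
```

View pics/push1.png

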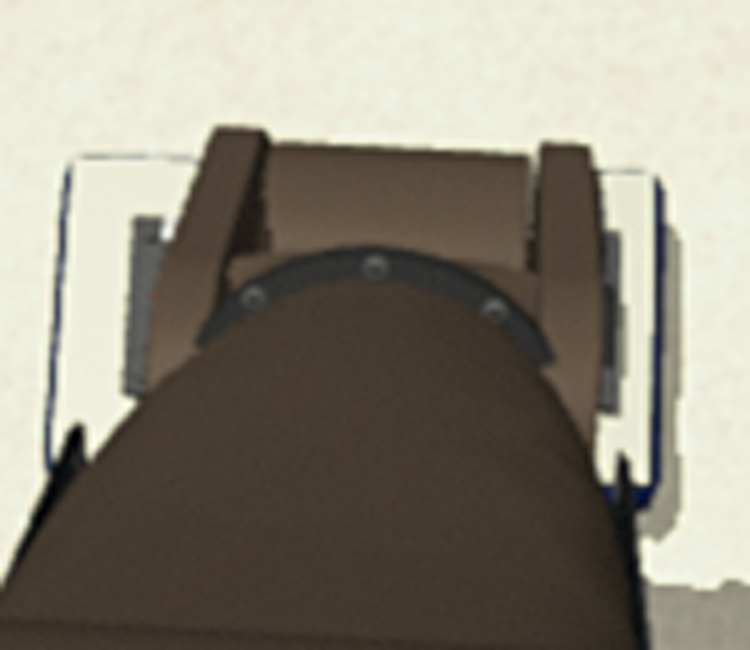

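The arm hides the mixer from the top camera, so I'll go on by force and then check with the scene camera.

Call:
play_rows([
  [[-0.04,0.1,0],[0,0,0],-1],
  [[-0.08,0.2,0],[0,0,0],-1],
  [[-0.12,0.3,0],[0,0,0],-1],
  [[-0.15,0.4,0],[0,0,0],-1],
  [[-0.17,0.48,0],[0,0,0],-1],
])

```text
time_s: 7.02
position: [570.4, 18.3, 288.5]
eef_rot: [-0.001, 0.719, 0.695, -0.001]
ft_force: [-0.2, -0.6, 0.7]
opening: 0.4
```

Call:
play_rows([
  [[0,0.01,0],[0,0,0],-1],
  [[0,0.02,0],[0,0,0],-1],
  [[0,0.03,0],[0,0,0],-1],
  [[0,0.04,0],[0,0,0],-1],
  [[0,0.05,0],[0,0,0],-1],
])

```text
time_s: 7.65
position: [575.4, 18.2, 288.6]
eef_rot: [-0.001, 0.719, 0.695, -0.001]
ft_force: [-0.4, 0.1, -0.0]
opening: 0.5
```

```bash
python3 -c "
from h import *
go(mix(-35,-120,290))
t=robot.grab_frame('scene');crop(t,215,180,160,120,5,'push2')"
```

```text
t7.65 tcp [575.4  18.2 288.6] open 0.5 F [-0.4  0.1 -0. ] q [-0.08  0.56  1.8   0.    0.78 -0.05]
[[0.035, 0.999, -0.002], [0.999, -0.035, 0.0], [0.0, -0.002, -1.0]]
target [575.1  18.9 290. ] shift [ 0.007 -0.003 -0.014] turn [-0.002 -0.    -0.   ]
```

View pics/push2.png

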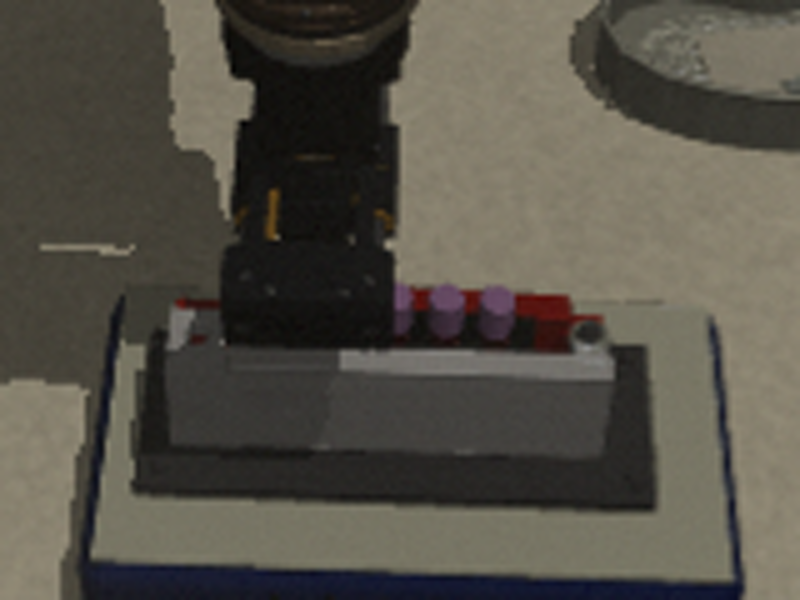

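The jaw is nearly shut: the red bar sits behind the caps, from crop (180,300) to (600,320). There's no contact force yet, so I'll keep pushing in small steps.

Call:
play_rows([
  [[0,0.01,0],[0,0,0],-1],
  [[0,0.02,0],[0,0,0],-1],
  [[0,0.03,0],[0,0,0],-1],
  [[0,0.035,0],[0,0,0],-1],
  [[0,0.035,0],[0,0,0],-1],
])

```text
time_s: 8.32
position: [578.9, 18.0, 288.5]
eef_rot: [-0.001, 0.719, 0.695, -0.001]
ft_force: [-2.2, -0.6, 1.1]
opening: 0.4
```

Call:
play_rows([
  [[0,0.01,0],[0,0,0],-1],
  [[0,0.015,0],[0,0,0],-1],
  [[0,0.02,0],[0,0,0],-1],
  [[0,0.02,0],[0,0,0],-1],
  [[0,0.02,0],[0,0,0],-1],
])

```text
time_s: 8.95
position: [579.8, 18.0, 288.4]
eef_rot: [-0.003, 0.719, 0.695, -0.002]
ft_force: [-11.9, -0.6, 7.4]
opening: 0.2
```

Call:
play_rows([
  [[0,-0.1,0],[0,0,0],-1],
  [[0,-0.3,0],[0,0,0],-1],
  [[0,-0.45,-0.2],[0,0,0],-1],
  [[0,-0.5,-0.5],[0,0,0],-1],
  [[0,-0.5,-0.8],[0,0,0],-1],
])

```text
time_s: 9.57
position: [529.9, 19.8, 369.7]
eef_rot: [-0.002, 0.719, 0.695, -0.002]
ft_force: [-0.8, -0.1, 0.5]
opening: 0.4
```

Call:
play_rows([
  [[-0.3,0,0],[0,0,0],1],
  [[-0.6,0,0],[0,0,0],1],
  [[-0.9,0,0],[0,0,0],1],
  [[-1,0,0],[0,0,0],1],
  [[-1,0,0],[0,0,0],1],
])

```text
time_s: 10.2
position: [526.3, -80.3, 369.7]
eef_rot: [-0.002, 0.72, 0.694, -0.002]
ft_force: [-0.4, 0.4, -0.2]
opening: 45.1
```

Call:
play_rows([
  [[-0.3,0,0],[0,0,0],1],
  [[-0.6,0,0],[0,0,0],1],
  [[-0.9,0,0],[0,0,0],1],
  [[-1,0,0],[0,0,0],1],
  [[-1,0,0],[0,0,0],1],
])

```text
time_s: 10.82
position: [522.8, -179.7, 369.5]
eef_rot: [-0.003, 0.72, 0.694, -0.002]
ft_force: [-0.1, 0.4, 0.3]
opening: 93.0
```

Call:
play_rows([
  [[-0.3,0,0],[0,0,0],1],
  [[-0.6,0,0],[0,0,0],1],
  [[-0.9,0,0],[0,0,0],1],
  [[-1,0,0],[0,0,0],1],
  [[-1,0,0],[0,0,0],1],
])

```text
time_s: 11.45
position: [519.4, -278.9, 369.3]
eef_rot: [-0.003, 0.72, 0.694, -0.002]
ft_force: [0.3, 0.1, -0.2]
opening: 95.0
```

```bash
python3 -c "
from h import *
go(np.array([528.1,-326.2,264]))
t=robot.grab_frame('top');np.savez('top1.npz',**t)
s=robot.grab_frame('scene');np.savez('scene1.npz',**s)
f=lambda t,x,y,w,h:cv2.resize(np.ascontiguousarray(t['color'][y:y+h,x:x+w,::-1]),(780,290),interpolation=cv2.INTER_CUBIC)
cv2.imwrite('pics/shut.png',np.vstack([f(t,220,130,121,45),f(s,235,225,121,45)]))"
```

```text
t11.45 tcp [ 519.4 -278.9  369.3] open 95.0 F [ 0.3  0.1 -0.2] q [-0.6   0.48  1.69 -0.    0.98 -0.57]
[[0.036, 0.999, -0.007], [0.999, -0.036, 0.001], [0.001, -0.007, -1.0]]
target [ 528.1 -326.2  264. ] shift [-0.471  0.111  1.052] turn [-0.004 -0.001 -0.001]
```

View pics/shut.png

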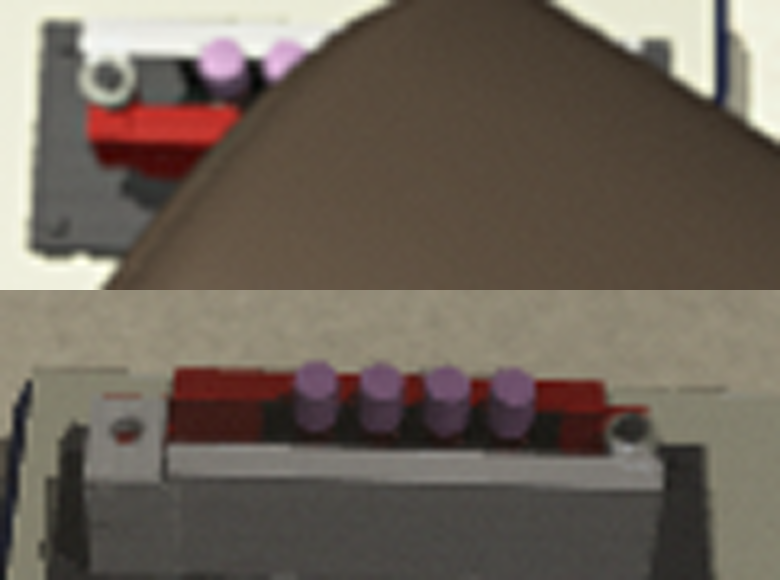

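```bash
python3 -c "
from h import *
s=load('scene1.npz');k=780/121
S=lambda X,Y:(235+(X+.5)/k-.5,225+(Y-290+.5)/k-.5)
a=onz(s,S(178,368),132);b=onz(s,S(605,382),132);c=onz(s,S(165,478),132);d=onz(s,S(660,490),132)
print(a,b,c,d,'ang red',np.arctan2(*(b-a)[:2]),'fixed',np.arctan2(*(d-c)[:2]))
# fit red bar outer edge at subpixel: first red row per column
im=s['color'].astype(int);P=[]
for u in list(range(264,282))+list(range(315,327)):
    col=im[225:262,u];m=(col[:,0]>55)&(col[:,0]>2*col[:,1]);r=np.nonzero(m)[0]
    if len(r): P.append(onz(s,(u,225+r[0]-.5),132))
P=np.array(P);p=np.polyfit(P[:,1],P[:,0],1);print(len(P),'red outer slope',p,(P[:,0]-np.polyval(p,P[:,1])).std())
print('expected outer x at those y; jaw face offset from hinge:',[(np.dot(q-HG,MX)).round(1) for q in P[::4]])
"
```

```text
[588.  -17.4 132. ] [593.3 130.6 132. ] [635.6 -20.2 132. ] [639.6 145.7 132. ] ang red 0.03579551448173874 fixed 0.024106239635898905
26 red outer slope [2.84174456e-02 5.89151933e+02] 0.8468842813652369
expected outer x at those y; jaw face offset from hinge: [np.float64(-21.6), np.float64(-22.0), np.float64(-19.5), np.float64(-19.9), np.float64(-20.2), np.float64(-21.0), np.float64(-21.4)]
```

Jaw reads shut: its outer edge runs parallel to the fixed jaw within about 0.01 rad. Next I go to the pin.

Call:
play_rows([
  [[-0.25,0.05,0],[-0.004,0,0],1],
  [[-0.471,0.111,0.1],[-0.004,0,0],1],
  [[-0.471,0.111,0.4],[-0.004,0,0],1],
  [[-0.471,0.111,0.65],[-0.004,0,0],1],
  [[-0.471,0.111,0.8],[-0.004,0,0],1],
])

```text
time_s: 12.18
position: [528.3, -325.7, 287.5]
eef_rot: [-0.002, 0.719, 0.695, 0.0]
ft_force: [-0.6, 0.8, 0.4]
opening: 94.8
```

```bash
python3 -c "
from h import *
go(np.array([528.1,-326.2,264]))
s=robot.grab_frame('scene');crop(s,90,170,130,100,6,'pin1')"
```

```text
t12.18 tcp [ 528.3 -325.7  287.5] open 94.8 F [-0.6  0.8  0.4] q [-0.66  0.62  1.68  0.    0.84 -0.62]
[[0.035, 0.999, -0.002], [0.999, -0.035, 0.002], [0.002, -0.002, -1.0]]
target [ 528.1 -326.2  264. ] shift [-0.006 -0.002  0.235] turn [-0.001 -0.001 -0.001]
```

View pics/pin1.png

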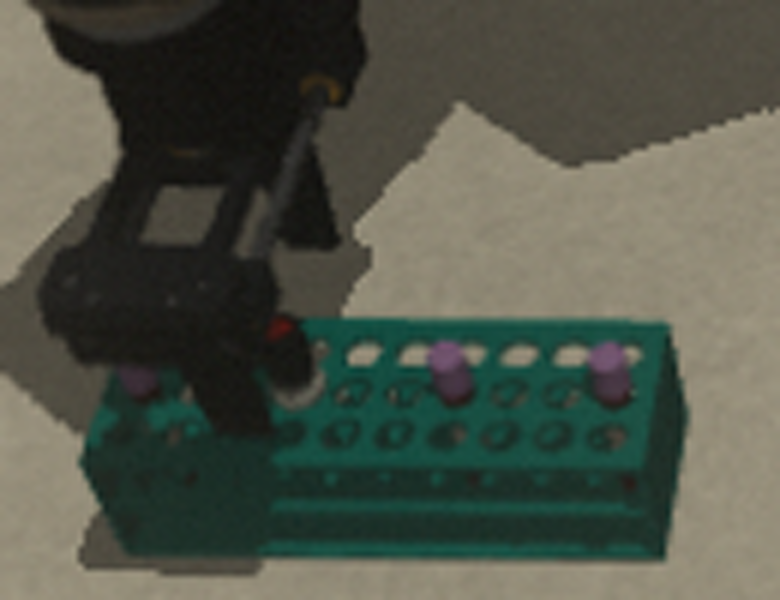

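The fingers (tips near crop (320,240) and (240,430)) straddle the knob at (285,345). I descend and grip.

Call:
play_rows([
  [[0,0,0.1],[0,0,0],1],
  [[0,0,0.2],[0,0,0],1],
  [[-0.006,0,0.235],[0,0,0],1],
  [[-0.006,0,0.235],[0,0,0],0.3],
  [[-0.006,0,0.235],[0,0,0],-0.2],
], force=30)

```text
time_s: 12.85
position: [528.1, -326.1, 263.1]
eef_rot: [-0.002, 0.719, 0.695, 0.0]
ft_force: [-0.5, -0.3, 0.4]
opening: 80.0
```

Call:
play_rows([
  [[0,0,0],[0,0,0],-1],
  [[0,0,0],[0,0,0],-1],
  [[0,0,0],[0,0,0],-1],
  [[0,0,0],[0,0,0],-1],
  [[0,0,0],[0,0,0],-1],
])

```text
time_s: 13.48
position: [528.1, -326.1, 263.1]
eef_rot: [-0.002, 0.719, 0.695, 0.0]
ft_force: [0.3, -0.3, -0.2]
opening: 30.2
```

```bash
python3 -c "
from h import *
go(np.array([528.1,-326.2,264]))"
```

```text
t13.47 tcp [ 528.1 -326.1  263.1] open 30.2 F [ 0.3 -0.3 -0.2] q [-0.66  0.65  1.7   0.    0.8  -0.63]
[[0.035, 0.999, -0.003], [0.999, -0.035, 0.003], [0.003, -0.003, -1.0]]
target [ 528.1 -326.2  264. ] shift [-0.001 -0.    -0.009] turn [-0.002 -0.002 -0.001]
```

Call:
play_rows([
  [[0,0,0],[0,0,0],-1],
  [[0,0,0],[0,0,0],-1],
  [[0,0,0],[0,0,0],-1],
  [[0,0,0],[0,0,0],-1],
  [[0,0,0],[0,0,0],-1],
])

```text
time_s: 14.1
position: [528.1, -326.1, 263.1]
eef_rot: [-0.002, 0.719, 0.695, 0.0]
ft_force: [-0.0, -1.1, -1.1]
opening: 19.4
```

Call:
play_rows([
  [[0,0,-0.2],[0,0,0],-1],
  [[0,0,-0.4],[0,0,0],-1],
  [[0,0,-0.6],[0,0,0],-1],
  [[0,0,-0.8],[0,0,0],-1],
  [[0,0,-1],[0,0,0],-1],
])

```text
time_s: 14.72
position: [528.3, -326.3, 363.7]
eef_rot: [-0.002, 0.719, 0.695, -0.0]
ft_force: [-0.3, 0.2, -0.8]
opening: 18.9
```

```bash
python3 -c "
from h import *
print(mix(0,-173,0))
go(mix(0,-173,372))
s=robot.grab_frame('scene');np.savez('scene2.npz',**s);crop(s,80,130,130,100,6,'pin2')"
```

```text
[608.318  -35.2962   0.    ]
t14.72 tcp [ 528.3 -326.3  363.7] open 18.9 F [-0.3  0.2 -0.8] q [-0.66  0.53  1.61  0.    1.   -0.63]
[[0.035, 0.999, -0.003], [0.999, -0.035, 0.003], [0.003, -0.003, -1.0]]
target [608.3 -35.3 372. ] shift [ 2.937  0.698 -0.077] turn [-0.002 -0.002 -0.001]
```

View pics/pin2.png

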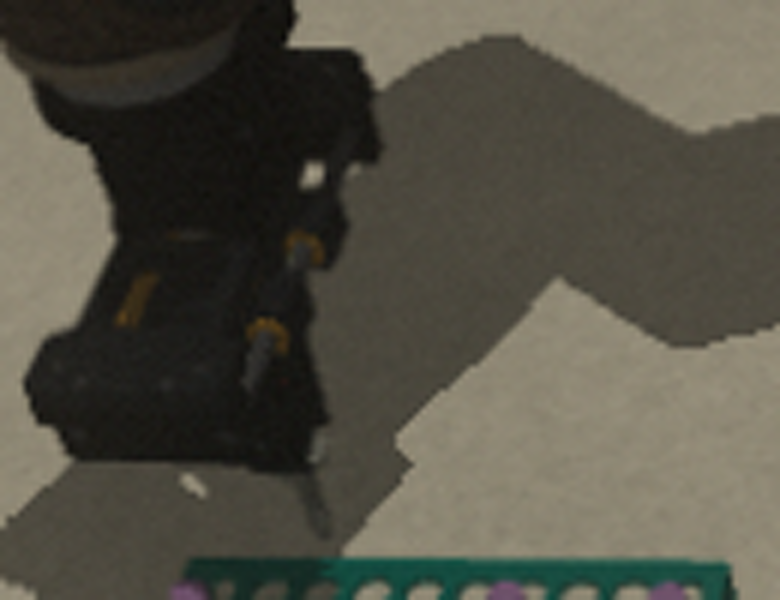

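Pin is held (opening 18.9 mm), shank tip at crop (325,533). I carry it to just short of the lug, tip about 140 mm high.

Call:
play_rows([
  [[0.2,0,-0.1],[0,0,0],-1],
  [[0.4,0.05,-0.2],[0,0,0],-1],
  [[0.6,0.12,-0.23],[0,0,0],-1],
  [[0.8,0.18,-0.23],[0,0,0],-1],
  [[1,0.23,-0.23],[0,0,0],-1],
])

```text
time_s: 15.4
position: [555.6, -225.7, 388.9]
eef_rot: [-0.001, 0.719, 0.695, 0.0]
ft_force: [0.6, -0.6, -0.8]
opening: 19.4
```

Call:
play_rows([
  [[0.2,0.05,0],[0,0,0],-1],
  [[0.4,0.1,0],[0,0,0],-1],
  [[0.6,0.15,0],[0,0,0],-1],
  [[0.8,0.2,0],[0,0,0],-1],
  [[1,0.23,0],[0,0,0],-1],
])

```text
time_s: 16.02
position: [582.3, -125.3, 389.0]
eef_rot: [-0.001, 0.719, 0.695, 0.0]
ft_force: [-0.3, -0.1, 0.0]
opening: 19.3
```

Call:
play_rows([
  [[0.2,0.05,0],[0,0,0],-1],
  [[0.4,0.1,0],[0,0,0],-1],
  [[0.6,0.16,0],[0,0,0],-1],
  [[0.8,0.22,0],[0,0,0],-1],
  [[0.9,0.23,0],[0,0,0],-1],
])

```text
time_s: 16.65
position: [608.8, -34.7, 389.0]
eef_rot: [-0.001, 0.719, 0.695, 0.0]
ft_force: [-0.3, 0.2, -1.2]
opening: 19.0
```

```bash
python3 -c "
from h import *
go(mix(0,-173,382))
p=robot.get_state()['position']
s=robot.grab_frame('scene');np.savez('scene3.npz',**s);s2=load('scene2.npz')
print('tip pred now',proj(s,p-[0,0,243.1]),'before',proj(s2,np.array([528.3,-326.3,120.6])), 'obs before',80+325.5/6-.5,130+533.5/6-.5,'hole',proj(s,[608.5,-34.8,126]))
crop(s,225,170,80,80,7.5,'pin3')"
```

```text
t16.65 tcp [608.8 -34.7 389. ] open 19.0 F [-0.3  0.2 -1.2] q [-0.17  0.48  1.62  0.    1.04 -0.13]
[[0.033, 0.999, -0.001], [0.999, -0.033, 0.001], [0.001, -0.001, -1.0]]
target [608.3 -35.3 382. ] shift [-0.006 -0.005  0.07 ] turn [-0.    -0.001  0.   ]
tip pred now [253.8 240. ] before [133.8 219.3] obs before 133.75 218.41666666666669 hole [254.1 245.5]
```

View pics/pin3.png

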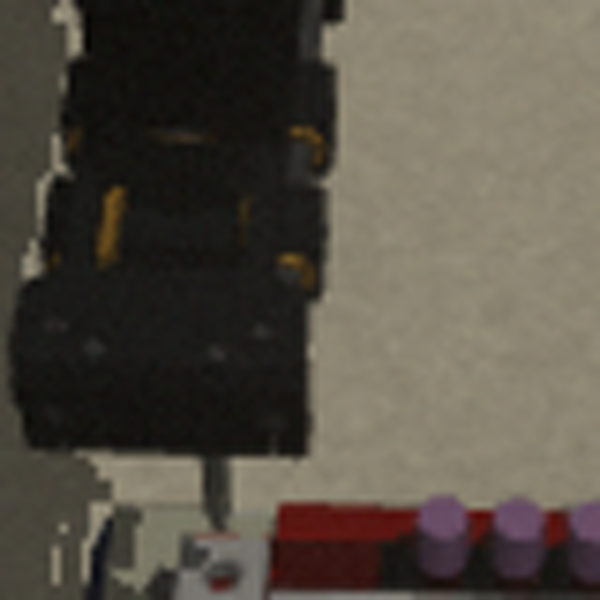

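Tip seen at crop (219,527), right where the kinematics predict it; hole at (222,573), so it is aligned within about 1 mm. I lower it slowly.

Call:
play_rows([
  [[0,0.004,0.08],[0,0,0],-1],
  [[0,0.004,0.14],[0,0,0],-1],
  [[0,0.004,0.19],[0,0,0],-1],
  [[0,0.004,0.22],[0,0,0],-1],
  [[0,0.004,0.24],[0,0,0],-1],
])

```text
time_s: 17.32
position: [609.1, -34.4, 364.8]
eef_rot: [-0.001, 0.719, 0.695, 0.0]
ft_force: [0.5, -0.3, -1.3]
opening: 19.7
```

Call:
play_rows([
  [[0,0,0.01],[0,0,0],-1],
  [[0,0,0.02],[0,0,0],-1],
  [[0,0,0.03],[0,0,0],-1],
  [[0,0,0.04],[0,0,0],-1],
  [[0,0,0.05],[0,0,0],-1],
])

```text
time_s: 17.95
position: [609.1, -34.4, 359.8]
eef_rot: [-0.001, 0.719, 0.695, 0.0]
ft_force: [-0.3, -1.0, -0.8]
opening: 19.4
```

Call:
play_rows([
  [[0,0,0.015],[0,0,0],-1],
  [[0,0,0.03],[0,0,0],-1],
  [[0,0,0.045],[0,0,0],-1],
  [[0,0,0.06],[0,0,0],-1],
  [[0,0,0.07],[0,0,0],-1],
])

```text
time_s: 18.58
position: [609.1, -34.4, 352.6]
eef_rot: [-0.001, 0.719, 0.695, 0.0]
ft_force: [0.0, -0.0, 0.1]
opening: 19.1
```

Call:
play_rows([
  [[0,0,0.015],[0,0,0],-1],
  [[0,0,0.03],[0,0,0],-1],
  [[0,0,0.045],[0,0,0],-1],
  [[0,0,0.06],[0,0,0],-1],
  [[0,0,0.07],[0,0,0],-1],
])

```text
time_s: 19.2
position: [609.1, -34.4, 345.5]
eef_rot: [-0.001, 0.719, 0.695, 0.0]
ft_force: [1.0, -0.0, -0.5]
opening: 19.4
```

Call:
play_rows([
  [[0,0,0.02],[0,0,0],-1],
  [[0,0,0.04],[0,0,0],-1],
  [[0,0,0.06],[0,0,0],-1],
  [[0,0,0.08],[0,0,0],-1],
  [[0,0,0.1],[0,0,0],-1],
])

```text
time_s: 19.82
position: [609.1, -34.4, 335.4]
eef_rot: [-0.001, 0.719, 0.695, 0.0]
ft_force: [0.9, 0.4, -1.0]
opening: 19.3
```

Call:
play_rows([
  [[0,0,0.02],[0,0,0],-1],
  [[0,0,0.04],[0,0,0],-1],
  [[0,0,0.06],[0,0,0],-1],
  [[0,0,0.08],[0,0,0],-1],
  [[0,0,0.095],[0,0,0],-1],
])

```text
time_s: 20.45
position: [609.0, -34.4, 325.7]
eef_rot: [-0.001, 0.719, 0.695, 0.0]
ft_force: [0.0, 0.3, -0.5]
opening: 19.3
```

Call:
play_rows([
  [[0,0,0.005],[0,0,0],-1],
  [[0,0,0.01],[0,0,0],-1],
  [[0,0,0.015],[0,0,0],-1],
  [[0,0,0.02],[0,0,0],-1],
  [[0,0,0.02],[0,0,0],-1],
])

```text
time_s: 21.08
position: [609.0, -34.4, 324.1]
eef_rot: [-0.001, 0.719, 0.695, 0.0]
ft_force: [-1.3, 0.2, 3.9]
opening: 19.4
```

Call:
play_rows([
  [[0,0,0.006],[0,0,0],-1],
  [[0,0,0.008],[0,0,0],-1],
  [[0,0,0.008],[0,0,0],-1],
  [[0,0,0],[0,0,0],-0.3],
  [[0,0,0],[0,0,0],0],
])

```text
time_s: 21.7
position: [609.0, -34.4, 323.9]
eef_rot: [-0.001, 0.719, 0.695, 0.0]
ft_force: [0.7, 0.0, 0.5]
opening: 34.0
```

Call:
play_rows([
  [[0,0,0],[0,0,0],1],
  [[0,0,0],[0,0,0],1],
  [[0,0,0],[0,0,0],1],
  [[0,0,0],[0,0,0],1],
  [[0,0,0],[0,0,0],1],
])

```text
time_s: 22.32
position: [609.0, -34.4, 323.9]
eef_rot: [-0.001, 0.719, 0.695, 0.0]
ft_force: [-0.8, 0.2, -0.1]
opening: 84.3
```

Call:
play_rows([
  [[0,0,-0.1],[0,0,0],1],
  [[0,0,-0.3],[0,0,0],1],
  [[0,0,-0.5],[0,0,0],1],
  [[0,0,-0.7],[0,0,0],1],
  [[0,0,-0.7],[0,0,0],1],
])

```text
time_s: 22.95
position: [609.1, -34.5, 395.7]
eef_rot: [0.001, 0.719, 0.695, 0.001]
ft_force: [-0.7, 0.0, 0.1]
opening: 95.2
```

```bash
python3 -c "
from h import *
go(mix(0,-137,288)+[.5,.5,0])
s=robot.grab_frame('scene');np.savez('scene4.npz',**s);crop(s,225,170,110,90,7,'home')
print(proj(s,[608.8,-34.8,164]),proj(s,[608.8,-34.8,131]))"
```

```text
t22.95 tcp [609.1 -34.5 395.7] open 95.2 F [-0.7  0.   0.1] q [-0.16  0.48  1.61  0.    1.05 -0.13]
[[0.034, 0.999, 0.002], [0.999, -0.034, 0.001], [0.001, 0.002, -1.0]]
target [610.    1.2 288. ] shift [ 0.355 -0.005  1.078] turn [ 0.002 -0.001  0.   ]
[253.4 234.7] [254.  244.2]
```

View pics/home.png

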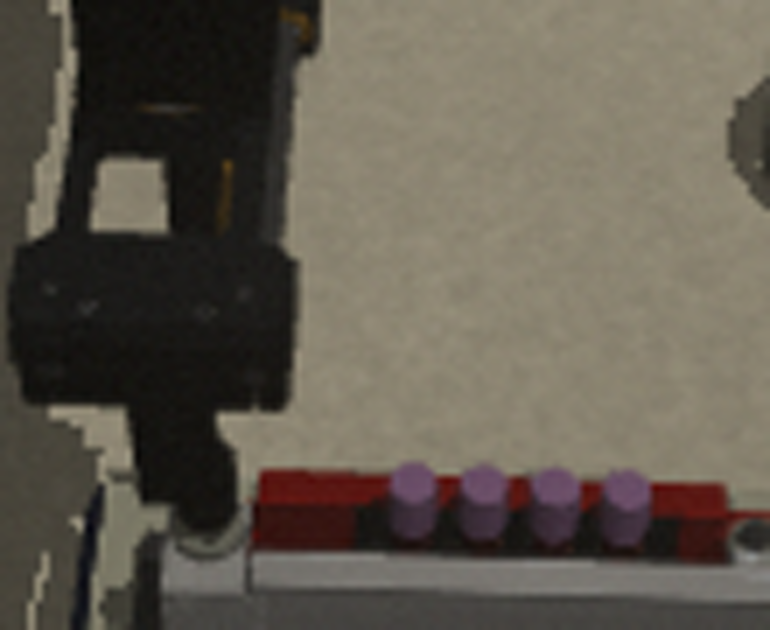

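The collar sits on the top lug (crop (207,530)) and the tubes are undisturbed. Next I shift 36 mm along the jaws and lower the fingers astride them.

Call:
play_rows([
  [[0.18,0,0],[0,0,0],1],
  [[0.355,-0.005,0],[0,0,0],1],
  [[0.355,-0.005,0.2],[0,0,0],1],
  [[0.355,-0.005,0.4],[0,0,0],1],
  [[0.355,-0.005,0.5],[0,0,0],1],
])

```text
time_s: 23.62
position: [609.6, 2.3, 343.2]
eef_rot: [-0.001, 0.719, 0.696, 0.0]
ft_force: [-0.6, -0.4, 0.2]
opening: 94.9
```

Call:
play_rows([
  [[0,0,0.12],[0,0,0],1],
  [[0,0,0.25],[0,0,0],1],
  [[0,0,0.38],[0,0,0],1],
  [[0,0,0.5],[0,0,0],1],
  [[0,0,0.56],[0,0,0],1],
])

```text
time_s: 24.25
position: [609.5, 2.3, 286.3]
eef_rot: [-0.001, 0.719, 0.695, -0.0]
ft_force: [-0.4, -0.4, -0.1]
opening: 95.2
```

```bash
python3 -c "
from h import *
go(mix(0,-137,288)+[.5,.5,0])"
```

```text
t24.25 tcp [609.5   2.3 286.3] open 95.2 F [-0.4 -0.4 -0.1] q [-0.1   0.61  1.71  0.    0.83 -0.07]
[[0.033, 0.999, -0.002], [0.999, -0.033, 0.002], [0.001, -0.002, -1.0]]
target [610.    1.2 288. ] shift [-0.011  0.006 -0.017] turn [-0.001 -0.001  0.001]
```

Call:
play_rows([
  [[0,0.006,0],[0,0,0],-1],
  [[0,0.006,0],[0,0,0],-1],
  [[0,0.006,0],[0,0,0],-1],
  [[0,0.006,0],[0,0,0],-1],
  [[0,0.006,0],[0,0,0],-1],
], force=40)

```text
time_s: 24.88
position: [610.0, 2.3, 286.5]
eef_rot: [-0.001, 0.719, 0.695, -0.0]
ft_force: [0.0, 0.1, -0.5]
opening: 50.2
```

Call:
play_rows([
  [[0,0,0],[0,0,0],-1],
  [[0,0,0],[0,0,0],-1],
  [[0,0,0],[0,0,0],-1],
  [[0,0,0],[0,0,0],-1],
  [[0,0,0],[0,0,0],-1],
])

```text
time_s: 25.5
position: [610.6, 2.3, 286.5]
eef_rot: [-0.0, 0.719, 0.695, 0.001]
ft_force: [5.5, -0.2, -3.2]
opening: 45.7
```

Call:
play_rows([
  [[0,0.005,0],[0,0,0],-1],
  [[0,0.008,0],[0,0,0],-1],
  [[0,0.008,0],[0,0,0],-1],
  [[0,0.008,0],[0,0,0],-1],
  [[0,0.008,0],[0,0,0],-1],
])

```text
time_s: 26.12
position: [610.9, 2.3, 286.5]
eef_rot: [-0.001, 0.719, 0.695, 0.0]
ft_force: [-4.9, -0.5, 2.5]
opening: 45.2
```

```bash
python3 -c "
from h import *
st()
t=robot.grab_frame('top');s=robot.grab_frame('scene');crop(s,215,170,160,120,5,'fin')
np.savez('s5.npz',**s)"
```

```text
t26.12 tcp [610.9   2.3 286.5] open 45.2 F [-4.9 -0.5  2.5] q [-0.1   0.61  1.71  0.    0.83 -0.07]
[[0.033, 0.999, -0.001], [0.999, -0.033, 0.001], [0.001, -0.001, -1.0]]
```

Call:
play_rows([
  [[0,-0.004,0],[0,0,0],-1],
  [[0,-0.004,0],[0,0,0],-1],
  [[0,-0.004,0],[0,0,0],-1],
  [[0,-0.004,0],[0,0,0],-1],
  [[0,-0.004,0],[0,0,0],-1],
])

```text
time_s: 26.85
position: [610.7, 2.2, 286.5]
eef_rot: [-0.001, 0.719, 0.695, 0.0]
ft_force: [5.8, -0.4, -3.6]
opening: 45.6
```

```bash
python3 -c "
from h import *
st()
def caps(f):
    h=cv2.cvtColor(f['color'],cv2.COLOR_RGB2HSV)
    m=((h[...,0]>125)&(h[...,0]<165)&(h[...,1]>40)).astype(np.uint8);m[:215]=0;m[270:]=0
    k,l,q,c=cv2.connectedComponentsWithStats(m);return [(c[i].round(1).tolist(),int(q[i][4])) for i in range(1,k) if q[i][4]>12]
n=robot.grab_frame('scene')
for f in(load('scene1.npz'),load('scene4.npz'),n): print(caps(f))
a=load('scene0.npz')['color'].astype(int);b=n['color'].astype(int)
for nm,x,y,w,h in[('dish',330,160,95,55),('bin',412,175,92,100),('rack',100,215,110,55)]: print(nm,'mean diff',np.abs(a-b)[y:y+h,x:x+w].mean().round(2))
# collar: light pixels on lug
for f in(load('scene1.npz'),load('scene4.npz'),n): print(f['color'][234:250:2,254].tolist())
"
```

```text
t26.85 tcp [610.7   2.2 286.5] open 45.6 F [ 5.8 -0.4 -3.6] q [-0.1   0.61  1.71  0.    0.83 -0.07]
[[0.033, 0.999, -0.001], [0.999, -0.033, 0.001], [0.001, -0.001, -1.0]]
[([111.8, 230.5], 44), ([164.4, 231.0], 44), ([191.3, 231.1], 43), ([283.6, 241.0], 58), ([293.5, 241.5], 56), ([304.0, 241.7], 63), ([314.0, 242.1], 62)]
[([112.1, 230.5], 41), ([164.4, 231.0], 43), ([191.3, 231.3], 41), ([283.6, 241.0], 59), ([293.5, 241.6], 58), ([304.0, 241.7], 63), ([314.0, 242.2], 64)]
[([112.0, 230.5], 42), ([164.4, 231.0], 43), ([191.2, 231.1], 44), ([293.6, 241.5], 60), ([303.9, 241.7], 62), ([314.1, 242.2], 61)]
dish mean diff 8.36
bin mean diff 7.61
rack mean diff 10.19
[[148, 140, 120], [149, 141, 122], [130, 127, 108], [130, 125, 106], [125, 121, 115], [114, 111, 108], [80, 75, 71], [92, 57, 51]]
[[20, 20, 17], [21, 20, 17], [20, 19, 15], [23, 20, 16], [20, 20, 18], [20, 18, 16], [46, 46, 39], [90, 91, 80]]
[[31, 21, 21], [20, 21, 19], [21, 19, 20], [22, 22, 21], [20, 19, 17], [25, 24, 24], [22, 21, 20], [23, 22, 20]]
```

```bash
python3 -c "
from h import *
print(robot.hand_in());st()"
```

```text
the job is handed in; nothing more can be done
None
the job is handed in; nothing more can be done
```

I shut the red jaw, put the locking pin home through the lugs, and handed in at about 27 s with the fingers still squeezing the jaws at 40 N.

- **Jaw:** it met a firm stop (about 12 N) when pushed. Afterwards its outer edge measured parallel to the fixed jaw within about 0.01 rad.
- **Pin:** it went down with no side load. The vertical force rose to 4 N at the height I had calculated for the collar resting on the top lug. A picture after I let go showed the collar seated there.
- **Squeeze:** the final opening was 45.6 mm, against 46 mm for fully closed jaws. There is a small leftover sideways force of about 5 N, which changed sign with sub-millimetre corrections, so I left it.
- **Tubes:** the three rack tubes and three of the loaded tubes had not moved in the last image. The fourth loaded tube was hidden behind the finger; it was in place just before the squeeze.
- **Dish and bin:** I never went near them. The image comparison there was inconclusive because of lighting and shadow differences.
- **Not checked:** the picture limit kept me from viewing the final pose, so the last check was by numbers only. The gripper hid the seated collar in that image.

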